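# Check-weigh a pneumatic cylinder and pack the order tote

## Robot

A 6-joint arm with a two-finger parallel gripper is mounted at the origin on the work surface. World frame = base frame: x ahead of the robot, y to its left, z up, the work surface at z = 0. Lengths are in m, angles in rad, forces in N, time in s.
With the tool pointing down it reaches from about 0.3 to 1 m from the base axis. Payload 5.1 kg.
Tool frame: the origin (TCP) lies midway between the tips of the shut fingers; the grasp point (between the pads) lies 19 mm behind it; z points along the fingers, y is the direction in which the jaws open and shut (so a half turn about z gives the same grasp; the last joint's range is limited). The gripper opens to 95 mm and grips with 3 to 60 N. Pads are 20 mm wide; open, the fingers measure 119 mm over their backs; the gripper's body (75 mm by 180 mm) begins 59 mm behind the grasp point.
Start: joints at [1.215, 0.124, 1.65, -0, 1.367, -0.083], TCP at [0.175, 0.626, 0.215] pointing down, gripper open.
Joint ranges: [-2.61, 2.61], [-1.02, 2.33], [0.03, 2.71], [-1.35, 4.49], [0.32, 2.68], [-2.91, 2.91]. Speed limits (rad/s): [2.57, 2.57, 3.14, 3.14, 3.14, 3.14].

## Interface

Orientations are given as a unit quaternion [x, y, z, w].
In Python, from rig import ctrl gives the robot as it stands. The module is installed in compiled form; this text tells all that it offers. Calls block until the motion is done:
- ctrl.move_to(position, orientation): joint-space move of the TCP to a pose.
- ctrl.move_l(position, attitude=None, v=0.15, stop_force=None): straight line of the TCP; attitude=None keeps the orientation; v is the mean speed in m/s. With stop_force (N) it stops when the force on the tool has changed by that much, and returns True; else False.
- ctrl.move_joints(angles): joint-space move.
- ctrl.move_gripper(opening): finger opening in m; the grip force is fixed at half the most; returns when the fingers have stopped.
- ctrl.wait(seconds).
- ctrl.solve_ik(position, orientation): joint angles nearest the present ones, or None.
- ctrl.get_obs(): the state.
- ctrl.capture(name): name is "scene" or "side" or "wrist"; returns the picture (384x512x3 uint8, red, green, blue); there is no depth.
- ctrl.calibration(name): a dict with "mtx" (3x3 intrinsics, pixels), "k1" (the pictures are not rectified: a ray, as slopes to the right and down, at radius r is drawn at 1 + k1 r^2 times it, then the intrinsics apply), "R" (3x3) and "t" (3): a world point X has camera coordinates R X + t; the wrist camera has in their place "T_tool_cam" (4x4, takes a point from camera to tool coordinates, whose origin is the TCP and whose axes are the flange's). Camera axes: x right, y down, z forward; pixel columns grow to the right and rows downward; lengths in m; the calibration is good to about 2 mm. A picture is of the moment at which its call begins: read the wrist's pose just before it. calibration takes no time and is no camera call.
A pose or a line that the arm cannot do raises ctrl.Unreachable and nothing moves.
- ctrl.finish_job(): hands the job in, once; it reports no verdict.
The state is a dict: "clock": time; "joint_positions": joint angles; "qd": joint speeds; "tau": joint torques, N m; "tcp_pos": TCP position; "orientation": TCP orientation; "contact_force": force on the tool from outside, world axes, zero at the start; "moment": the same for the moment, N m; "width": finger opening in m.
Only numpy, scipy, OpenCV 4.12 (cv2) and the standard library are available. Lean on these libraries where they do the work, as an engineer would, in place of code of your own. Each camera call takes 0.05 s, during which the arm holds its last target. There are 200 camera calls.

## Task

Stand the lying pneumatic cylinder on the bench scale, rod end up, and let go of it so that it is weighed; then take it again and pack it, rod end up, in the open compartment of the blue tote, which also keeps the white carton already in it. Pack the amber jar upright in the same compartment too, before or after; do not drop either of them, and leave the white canister and the tape roll alone.

Things in the scene. Friction and masses are not known exactly. Their poses are not given: they have to be found in the camera images.
- cylinder: compact pneumatic cylinder, about 0.65 kg: square aluminium body with black end caps, 48 x 48 mm across and 110 mm long, lying on a side face. Origin in the middle of the square body; +x along its length towards the rod end, where a 12 mm steel rod sticks out 18 mm beyond the body on the axis; y and z square to the side faces.
- cyl_base (a point): centre of the cylinder's flat rear end face (the face without rod, 55 mm behind the body's origin); the cylinder stands on it. Axes as the cylinder's.
- scale: grey bench scale, fixed, 140 x 140 x 30 mm with a flat 136 x 136 mm steel pan on top. Origin at the centre of its underside, z up.
- pan (a point): centre of the scale pan's top surface, 30 mm above the bench; axes as the scale's.
- tote: blue tote, fixed, 150 mm (its x) by 181 mm (its y) outside, 60 mm high, walls and floor 5 mm, rim lips about 4 mm wider. A divider along y splits it: the compartment on the -x side is open for packing, the one on the +x side is full of flat white cartons to 55 mm height. Origin at the centre of its underside, z up.
- slot (a point): centre of the inner floor of the open compartment, 5 mm above the bench; the compartment is 62 mm wide (x) by 171 mm long (y) and its walls rise 55 mm above this point. Axes as the tote's.
- carton: tall white carton, 56 x 56 mm and 95 mm high, loose, already packed upright at the +y end of the open compartment. Origin at the centre of its underside, z up.
- jar: amber jar with yellow label and black cap, a straight cylinder 56 mm in diameter and 110 mm high, about 0.35 kg, standing on the bench. Origin at the centre of its underside, z up.
- canister: bystander: plain white canister with green cap, 56 mm in diameter and 110 mm high, standing on the bench. Origin at the centre of its underside.
- tape: bystander: cardboard-brown roll of tape lying flat, 80 mm in diameter, 48 mm high. Origin at the centre of its underside.

How it is judged:
On the way:
1. the cylinder stands on the scale pan rod end up (within 0.1 rad), base flat on it and within 55 mm of the pan's centre in its x and y, fingers off, at rest for 0.5 s (angle between cylinder's own x axis and vertical below 0.1 rad and z of cyl_base in the frame of pan between -0.005 and 0.005 m and x of cyl_base in the frame of pan between -0.055 and 0.055 m and y of cyl_base in the frame of pan between -0.055 and 0.055 m and contact force between the fingers and cylinder below 0.1 N and linear speed of cylinder below 0.02 m/s), for 0.5 s.
At the end, for the whole second after the job is handed in: cylinder, jar and white carton all stand in the tote's open compartment, each with its base on the compartment floor (within 6 mm) and upright within 0.12 rad, the cylinder with its rod end up; all released and at rest (x of cyl_base in the frame of slot between -0.031 and 0.031 m and y of cyl_base in the frame of slot between -0.0855 and 0.0855 m and z of cyl_base in the frame of slot between -0.006 and 0.006 m and x of jar in the frame of slot between -0.031 and 0.031 m and y of jar in the frame of slot between -0.0855 and 0.0855 m and z of jar in the frame of slot between -0.006 and 0.006 m and x of carton in the frame of slot between -0.031 and 0.031 m and y of carton in the frame of slot between -0.0855 and 0.0855 m and z of carton in the frame of slot between -0.006 and 0.006 m and angle between cylinder's own x axis and vertical below 0.12 rad and angle between each of jar, carton's own z axis and vertical below 0.12 rad and linear speed of each of cylinder, jar, carton below 0.02 m/s); the robot touches nothing.
It fails at once if the cylinder is dropped or thrown (moves faster than 0.7 m/s out of the fingers, a fall of about 25 mm) (linear speed of cylinder above 0.7 m/s and contact force between the fingers and cylinder below 0.05 N).
It fails at once if the jar is dropped or thrown (moves faster than 0.7 m/s out of the fingers) (linear speed of jar above 0.7 m/s and contact force between the fingers and jar below 0.05 N).
It fails at once if the white canister is moved by more than 30 mm (distance of canister from where it was at the start of the episode above 0.03 m).
It fails at once if the tape roll is moved by more than 30 mm (distance of tape from where it was at the start of the episode above 0.03 m).
It also fails if it takes over 72 s, if anything falls off the work surface, if the arm or the gripper's body presses on something with over 40 N, if the wrist force passes 120 N, or if a joint passes its speed limit or range.

## Working session

There is one attempt and no reset: what is moved stays moved. The work goes in short steps, each a Python script; the robot and the scene stay as the last script left them, time stands still between calls to the robot, and variables do not carry over. Pictures are saved under pics/ and viewed, about 8 in all and at most 12, crops included, and the job is handed in when it is done.

```bash
mkdir -p pics; ls
python3 - <<'E'
from rig import ctrl
import cv2,numpy as np
for n in ["scene","side","wrist"]:
    c=ctrl.calibration(n); print(n,{k:np.round(np.array(v),4).tolist() for k,v in c.items()})
o=ctrl.get_obs(); print(o)
ims=[ctrl.capture(n)[:,:,::-1] for n in ["scene","side","wrist"]]
for n,i in zip("abc",ims): cv2.imwrite(f"pics/{n}0.png",i)
E
python3 - <<'E'
import cv2
for n in "ab":
    cv2.imwrite(f"pics/{n}0big.png",cv2.resize(cv2.imread(f"pics/{n}0.png"),(800,600)))
E
```

```text
pics
scene {'mtx': [[394.7657, 0.0, 255.8263], [0.0, 394.7657, 192.9489], [0.0, 0.0, 1.0]], 'k1': -0.1338, 'R': [[-0.259, 0.9658, 0.0099], [0.5048, 0.1441, -0.8511], [-0.8235, -0.2154, -0.5249]], 't': [0.0924, -0.2383, 1.3634]}
side {'mtx': [[360.3206, 0.0, 257.2285], [0.0, 360.3206, 189.9698], [0.0, 0.0, 1.0]], 'k1': -0.1162, 'R': [[0.7524, -0.6582, -0.0247], [-0.3354, -0.3505, -0.8744], [0.5669, 0.6662, -0.4845]], 't': [-0.3963, 0.2545, 0.431]}
wrist {'mtx': [[271.2877, 0.0, 253.2933], [0.0, 271.2877, 188.3565], [0.0, 0.0, 1.0]], 'k1': -0.0243, 'T_tool_cam': [[-0.0003, -0.9625, -0.2713, 0.0771], [1.0, -0.0005, 0.0007, 0.0005], [-0.0008, -0.2713, 0.9625, -0.1705], [0.0, 0.0, 0.0, 1.0]]}
{'clock': 0.0, 'joint_positions': array([ 1.21541382e+00,  1.24490251e-01,  1.65164966e+00, -4.19925815e-05,
        1.36747173e+00, -8.25932195e-02]), 'qd': array([-0.00069614,  0.00108692,  0.00162391,  0.00127459,  0.00027439,
        0.00127184]), 'tau': array([ 4.99736761e-04, -4.17619443e+01, -3.59926987e+01,  7.76163745e-02,
        4.94169316e-02, -1.62564870e-04]), 'tcp_pos': array([0.17493852, 0.62536524, 0.21341103]), 'orientation': array([ 1.35967844e-01,  9.90712736e-01, -9.89854142e-04, -1.99236372e-04]), 'contact_force': array([-0.84518251, -0.13185139, -0.17687141]), 'moment': array([-0.02890145,  0.03809928,  0.07490599]), 'width': 0.095380486204257}
```

View pics/a0big.png

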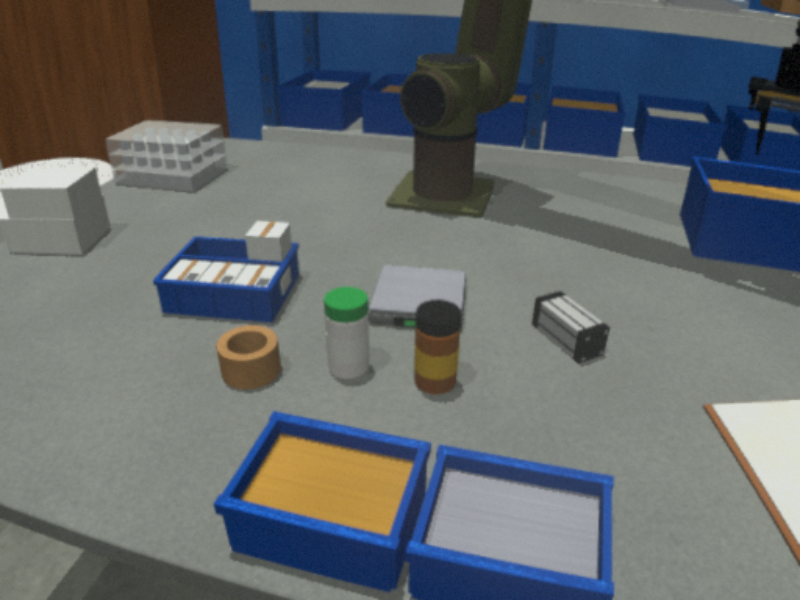

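View pics/b0big.png

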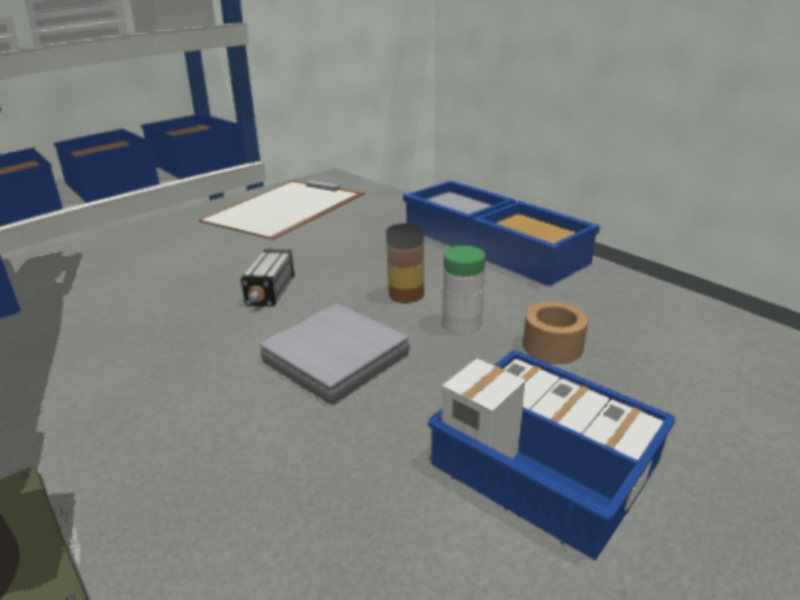

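```bash
cat > h.py <<'E'
from rig import ctrl
import cv2,numpy as np
from scipy.spatial.transform import Rotation as Rot
def pose(obs):
    T=np.eye(4);T[:3,:3]=Rot.from_quat(obs["orientation"]).as_matrix();T[:3,3]=obs["tcp_pos"];return T
def ray(name,uv,T=None):
    c=ctrl.calibration(name);K=np.array(c["mtx"])
    d=np.array([(uv[0]-K[0,2])/K[0,0],(uv[1]-K[1,2])/K[1,1]]);s=d.copy()
    for _ in range(20): s=d/(1+c["k1"]*(s@s))
    r=np.array([*s,1.])
    if name=="wrist":
        W=T@np.array(c["T_tool_cam"]);return W[:3,3],W[:3,:3]@r
    R=np.array(c["R"]);return -R.T@np.array(c["t"]),R.T@r
def onz(name,uv,z,T=None):
    o,d=ray(name,uv,T);return o+d*(z-o[2])/d[2]
def down(yaw):  # tool down, jaw axis (tool y) at world angle yaw
    y=np.array([np.cos(yaw),np.sin(yaw),0]);z=np.array([0,0,-1.]);return Rot.from_matrix(np.c_[np.cross(y,z),y,z]).as_quat()
E
python3 - <<'E'
from h import *
np.set_printoptions(precision=4,suppress=True)
S={"jar":(.11,[(438,314)],[(405,234)]),"can":(.11,[(347,296)],[(464,258)]),"tape":(.048,[(249,343)],[(556,318)]),
"tote":(.06,[(190,240),(160,281),(278,290),(298,243)],[(515,355),(672,420),(597,553),(433,425)]),
"pan":(.03,[(381,267),(466,270),(463,316),(372,308)],[(337,305),(407,343),(332,388),(263,346)]),
"cyl":(.048,[(535,298),(563,291),(605,325),(577,335)],[(243,278),(274,283),(293,253),(268,250)]),"rod":(.024,[],[(254,294)]),"carton":(.1,[(246,233),(257,221),(291,222),(289,238)],[(482,361),(523,380),(486,408),(443,387)])}
for k,(z,a,b) in S.items():
  for n,l in (("scene",a),("side",b)):
    print(k,n,*[onz(n,np.array(p)*.64,z)[:2] for p in l])
E
```

```text
jar scene [0.6515 0.1256]
jar side [0.6292 0.1063]
can scene [0.6419 0.0067]
can side [ 0.6306 -0.0079]
tape scene [ 0.6919 -0.113 ]
tape side [ 0.6819 -0.1233]
tote scene [ 0.4642 -0.3381] [ 0.6001 -0.307 ] [ 0.5757 -0.1236] [ 0.4263 -0.156 ]
tote side [ 0.5653 -0.1493] [ 0.5891 -0.3237] [ 0.4097 -0.3545] [ 0.4194 -0.1694]
pan scene [ 0.4155 -0.0163] [0.3868 0.1196] [0.5243 0.1389] [0.5396 0.0068]
pan side [0.5155 0.125 ] [ 0.5235 -0.0145] [ 0.4019 -0.0248] [0.3861 0.1046]
cyl scene [0.4755 0.2361] [0.4432 0.2756] [0.5211 0.3364] [0.5566 0.2987]
cyl side [0.4426 0.2631] [0.4686 0.2155] [0.5451 0.2875] [0.5214 0.3277]
rod scene
rod side [0.4493 0.2484]
carton scene [ 0.4898 -0.2139] [ 0.4438 -0.2177] [ 0.4328 -0.1624] [ 0.4884 -0.1413]
carton side [ 0.4869 -0.1678] [ 0.4919 -0.2144] [ 0.4371 -0.2172] [ 0.4306 -0.1707]
```

```bash
cat > snap.py <<'E'
from h import *
import pickle
def snap(name):
    ctrl.wait(.3)
    T=pose(ctrl.get_obs());im=ctrl.capture("wrist")[:,:,::-1].copy()
    cv2.imwrite(f"pics/{name}_raw.png",im);cv2.imwrite(f"pics/{name}.png",cv2.resize(im,(800,600)));pickle.dump(T,open(f"pics/{name}.pkl","wb"));return T
E
python3 - <<'E'
from snap import *
for n,p in (("w1",[.50,.2,.30]),("w2",[.50,-.20,.28])):
    ctrl.move_to(p,down(np.pi/2)); print(ctrl.get_obs()["joint_positions"].round(2),snap(n).round(4).tolist())
print(ctrl.get_obs()["clock"])
E
```

```text
[ 0.28 -0.16  1.79  0.    1.51 -1.29] [[-1.0, -0.0007, -0.0002, 0.4999], [-0.0007, 1.0, -0.0, 0.2004], [0.0002, -0.0, -1.0, 0.2999], [0.0, 0.0, 0.0, 1.0]]
[-0.48 -0.16  1.82  0.    1.48 -2.05] [[-1.0, -0.0012, 0.0001, 0.5002], [-0.0012, 1.0, -0.0, -0.1994], [-0.0001, -0.0, -1.0, 0.2801], [0.0, 0.0, 0.0, 1.0]]
4.2917
```

View pics/w1.png

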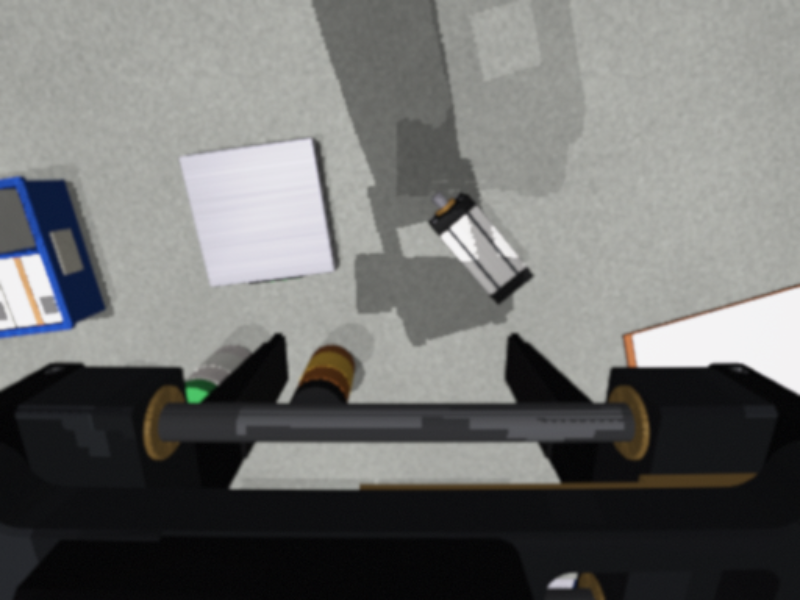

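View pics/w2.png

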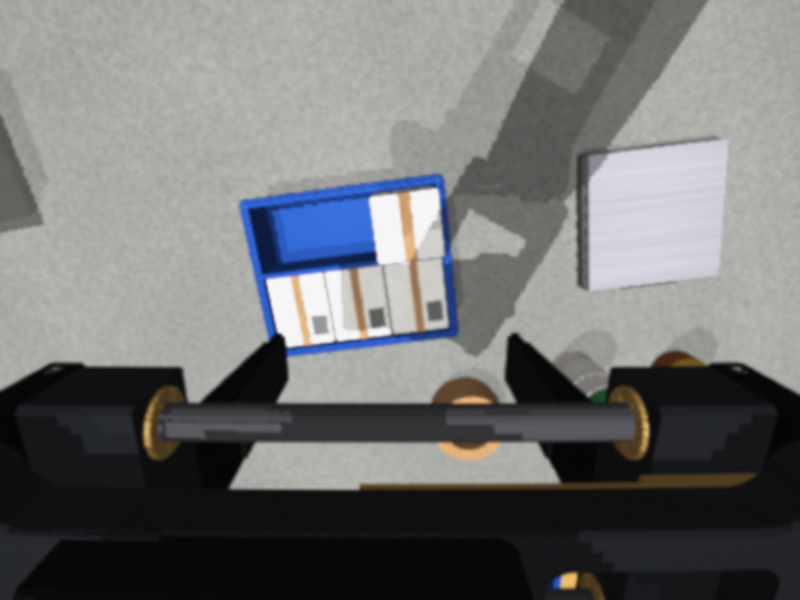

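Run:
```python
from h import *
import pickle
np.set_printoptions(precision=4,suppress=True)
T={n:pickle.load(open(f"pics/{n}.pkl","rb")) for n in("w1","w2")}
for n,k,z,l in (("w1","pan",.03,[(181,157),(313,138),(334,269),(212,286)]),("w2","pan",.03,[(588,154),(727,139),(719,273),(590,290)]),
("w1","cyl",.048,[(432,222),(468,195),(532,270),(498,302)]),("w1","rod",.024,[(438,202)]),("w1","jar_base",0,[(330,347)]),
("w2","rim",.06,[(241,203),(441,176),(457,334),(285,355)]),("w2","carton",.1,[(369,197),(440,187),(444,258),(376,265)])):
    P=np.array([onz("wrist",np.array(p)*.64,z,T[n])[:2] for p in l]);print(n,k,P.tolist() if 0 else P.round(4).tolist(),"mean",P.mean(0),"len",np.linalg.norm(np.roll(P,-1,0)-P,axis=1),"ang",np.degrees([np.arctan2(*(b-a)[::-1]) for a,b in zip(P,np.roll(P,-1,0))]))
```

```text
w1 pan [[0.4049, -0.0129], [0.3877, 0.12], [0.5192, 0.1357], [0.5379, 0.0032]] mean [0.4624 0.0615] len [0.134  0.1324 0.1338 0.1339] ang [  97.3754    6.8074  -81.9843 -173.1134]
w2 pan [[0.4033, -0.016], [0.3883, 0.1164], [0.5189, 0.1351], [0.5372, 0.0023]] mean [0.4619 0.0595] len [0.1332 0.1319 0.134  0.1351] ang [  96.4982    8.1329  -82.1444 -172.2214]
w1 cyl [[0.4677, 0.2371], [0.4416, 0.2716], [0.5162, 0.3405], [0.5503, 0.3079]] mean [0.494  0.2893] len [0.0433 0.1016 0.0472 0.1088] ang [ 127.1857   42.7427  -43.6862 -139.4049]
w1 rod [[0.4498, 0.2449]] mean [0.4498 0.2449] len [0.] ang [0.]
w1 jar_base [[0.6211, 0.1227]] mean [0.6211 0.1227] len [0.] ang [0.]
w2 rim [[0.4476, -0.3388], [0.4241, -0.1583], [0.574, -0.1382], [0.5966, -0.3092]] mean [ 0.5106 -0.2361] len [0.182  0.1513 0.1725 0.1519] ang [  97.418     7.6645  -82.4756 -168.7543]
w2 carton [[0.4405, -0.2202], [0.4326, -0.163], [0.4905, -0.158], [0.4965, -0.2152]] mean [ 0.465  -0.1891] len [0.0577 0.0581 0.0575 0.0563] ang [  97.8923    4.9399  -83.965  -174.8835]
```

```bash
cat >> h.py <<'E'
def frame(t,y):  # tool z=t, tool y=y
    return Rot.from_matrix(np.c_[np.cross(y,t),y,t]).as_quat()
Z=np.array([0,0,1.])
def u(a): return np.array([np.cos(a),np.sin(a),0])
E
python3 - <<'E'
from h import *
C=np.array([.497,.290,.028]);a=u(np.radians(-138));P=np.array([.462,.061,.089]);ap=u(np.radians(7.4))
for th in (0,25,35,45):
  th=np.radians(th);t=-a*np.sin(th)-Z*np.cos(th);t2=ap*np.cos(th)-Z*np.sin(th)
  for s in (1,-1):
    y=s*np.cross(Z,a);y2=s*np.cross(-ap,-Z)*-1
    # rotation taking (a,z)->(z,-ap): third axis z x a -> 
    y2=s*np.cross(-ap,Z)
    R=Rot.from_quat(frame(t2,y2))*Rot.from_quat(frame(t,y)).inv()
    out=[]
    for p,q in ((C+.019*t,frame(t,y)),(C+.019*t-.1*t,frame(t,y)),(P+.019*t2,frame(t2,y2)),(P+.019*t2-.08*t2,frame(t2,y2))):
      r=ctrl.solve_ik(p,q);out.append(None if r is None else r.round(2).tolist())
    print(round(np.degrees(th)),s,R.apply(a).round(2),out)
E
```

```text
0 1 [-0. -0.  1.] [[0.43, 0.18, 1.96, -0.0, 1.0, 1.27], [0.43, 0.05, 1.91, -0.0, 1.18, 1.27], None, None]
0 -1 [-0. -0.  1.] [[0.43, 0.18, 1.96, -0.0, 1.0, -1.87], [0.43, 0.05, 1.91, -0.0, 1.18, -1.87], None, None]
25 1 [-0. -0.  1.] [[0.36, -0.01, 2.23, 0.3, 0.54, 0.97], [0.32, -0.27, 2.27, 0.25, 0.75, 1.02], None, None]
25 -1 [ 0. -0.  1.] [[0.36, -0.01, 2.23, 0.3, 0.54, -2.17], [0.32, -0.27, 2.27, 0.25, 0.75, -2.13], None, None]
35 1 [-0. -0.  1.] [[0.33, -0.06, 2.32, 0.65, 0.38, 0.61], [0.26, -0.38, 2.41, 0.47, 0.61, 0.78], None, None]
35 -1 [-0. -0.  1.] [[0.33, -0.06, 2.32, 0.65, 0.38, -2.53], [0.26, -0.38, 2.41, 0.47, 0.61, -2.36], None, None]
45 1 [-0.  0.  1.] [None, [0.19, -0.45, 2.53, 0.86, 0.5, 0.38], [-0.06, -0.62, 2.65, 0.39, 0.36, -2.08], None]
45 -1 [ 0. -0.  1.] [None, [0.19, -0.45, 2.53, 0.86, 0.5, -2.76], [-0.06, -0.62, 2.65, 0.39, 0.36, 1.06], None]
```

Run:
```python
from h import *
C=np.array([.497,.290,.028]);a=u(np.radians(-138));P=np.array([.462,.061,.089])
lo=np.array([-2.61,-1.02,.03,-1.35,.32,-2.91]);hi=np.array([2.61,2.33,2.71,4.49,2.68,2.91])
for d in (0,15,30,45,60,-10):
  th=np.radians(d);t=-a*np.sin(th)-Z*np.cos(th)
  for s in (1,-1):
    y=s*np.cross(Z,a);g=[ctrl.solve_ik(C+k*t,frame(t,y)) for k in (.019,-.08)]
    if any(r is None for r in g): continue
    for psi in range(-180,180,15):
      ap=u(np.radians(psi));t2=ap*np.cos(th)-Z*np.sin(th);y2=s*np.cross(-ap,Z)
      r=[ctrl.solve_ik(P+k*t2+[0,0,dz],frame(t2,y2)) for k,dz in ((.019,0),(.019,.1),(-.08,0))]
      if any(x is None for x in r): continue
      m=min(np.minimum(x-lo,hi-x).min() for x in r+g)
      if m>.1: print(d,s,psi,round(m,2),g[0].round(2).tolist(),r[0].round(2).tolist())
```

```text
0 1 -180 0.18 [0.43, 0.18, 1.96, -0.0, 1.0, 1.27] [0.01, 0.79, 1.54, 0.01, 2.38, 1.58]
0 1 -165 0.19 [0.43, 0.18, 1.96, -0.0, 1.0, 1.27] [0.11, 0.79, 1.54, -0.22, 2.37, 1.41]
0 1 -150 0.24 [0.43, 0.18, 1.96, -0.0, 1.0, 1.27] [0.2, 0.77, 1.57, -0.45, 2.32, 1.26]
0 1 -135 0.34 [0.43, 0.18, 1.96, -0.0, 1.0, 1.27] [0.29, 0.74, 1.63, -0.64, 2.23, 1.14]
0 1 -120 0.45 [0.43, 0.18, 1.96, -0.0, 1.0, 1.27] [0.38, 0.69, 1.72, -0.81, 2.13, 1.06]
0 1 -105 0.31 [0.43, 0.18, 1.96, -0.0, 1.0, 1.27] [0.46, 0.63, 1.83, -0.97, 2.0, 1.02]
0 1 -90 0.17 [0.43, 0.18, 1.96, -0.0, 1.0, 1.27] [0.53, 0.55, 1.95, -1.13, 1.88, 1.01]
0 1 45 0.11 [0.43, 0.18, 1.96, -0.0, 1.0, 1.27] [-0.64, 0.19, 2.53, 1.71, 1.51, 1.98]
0 1 60 0.27 [0.43, 0.18, 1.96, -0.0, 1.0, 1.27] [-0.64, 0.29, 2.39, 1.47, 1.62, 2.03]
0 1 75 0.43 [0.43, 0.18, 1.96, -0.0, 1.0, 1.27] [-0.6, 0.39, 2.24, 1.27, 1.74, 2.07]
0 1 90 0.58 [0.43, 0.18, 1.96, -0.0, 1.0, 1.27] [-0.54, 0.47, 2.09, 1.11, 1.85, 2.08]
0 1 105 0.61 [0.43, 0.18, 1.96, -0.0, 1.0, 1.27] [-0.46, 0.55, 1.95, 0.96, 1.97, 2.08]
0 1 120 0.49 [0.43, 0.18, 1.96, -0.0, 1.0, 1.27] [-0.37, 0
[... 9163 characters left out ...]
, 1.18, -1.82] [-0.62, 0.38, 2.48, 1.77, 1.69, -1.3]
-10 -1 60 0.29 [0.46, 0.27, 1.86, -0.05, 1.18, -1.82] [-0.63, 0.44, 2.35, 1.53, 1.77, -1.21]
-10 -1 75 0.44 [0.46, 0.27, 1.86, -0.05, 1.18, -1.82] [-0.59, 0.51, 2.2, 1.34, 1.86, -1.15]
-10 -1 90 0.59 [0.46, 0.27, 1.86, -0.05, 1.18, -1.82] [-0.53, 0.58, 2.06, 1.18, 1.97, -1.11]
-10 -1 105 0.52 [0.46, 0.27, 1.86, -0.05, 1.18, -1.82] [-0.45, 0.65, 1.93, 1.02, 2.08, -1.09]
-10 -1 120 0.4 [0.46, 0.27, 1.86, -0.05, 1.18, -1.82] [-0.37, 0.71, 1.81, 0.87, 2.2, -1.1]
-10 -1 135 0.28 [0.46, 0.27, 1.86, -0.05, 1.18, -1.82] [-0.28, 0.77, 1.7, 0.7, 2.31, -1.15]
-10 -1 150 0.18 [0.46, 0.27, 1.86, -0.05, 1.18, -1.82] [-0.18, 0.81, 1.62, 0.51, 2.4, -1.24]
```

Run:
```python
from snap import *
C=np.array([.497,.290,0]);a=u(np.radians(-138))
p=C-a*.05+Z*.2
ctrl.move_to(p,frame(-Z,-np.cross(Z,a))); print(snap("w3").round(3).tolist(),ctrl.get_obs()["clock"])
im=cv2.imread("pics/w3_raw.png")[40:240,130:390]
cv2.imwrite("pics/w3c.png",cv2.resize(im,None,fx=3,fy=3,interpolation=cv2.INTER_CUBIC))
```

```text
[[-0.744, -0.668, 0.0, 0.534], [-0.668, 0.744, 0.0, 0.323], [-0.0, -0.0, -1.0, 0.2], [0.0, 0.0, 0.0, 1.0]] 6.5583
```

View pics/w3c.png

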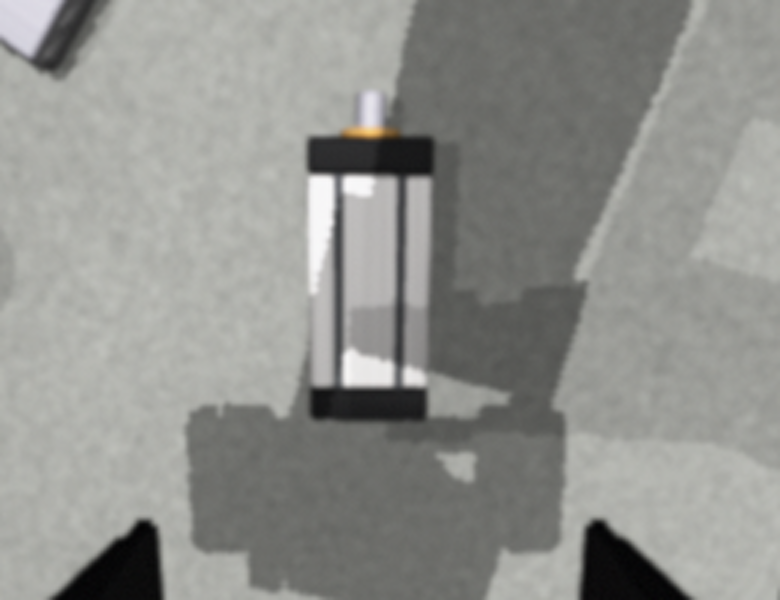

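Run:
```python
from h import *
import pickle
T=pickle.load(open("pics/w3.pkl","rb"))
P=np.array([onz("wrist",np.array([130+x/3,40+y/3]),.048,T)[:2] for x,y in [(308,138),(433,138),(426,418),(311,418)]])
C=P.mean(0);f=P[:2].mean(0)-P[2:].mean(0);ang=np.arctan2(f[1],f[0])
print(C,np.degrees(ang),np.linalg.norm(np.roll(P,-1,0)-P,axis=1))
C=np.array([*C,.028]);a=u(ang);th=np.radians(25);s=-1
t=-a*np.sin(th)-Z*np.cos(th);q=frame(t,s*np.cross(Z,a));G=C+.019*t
ctrl.move_to(G-.09*t,q);ctrl.move_l(G,v=.08)
ctrl.move_gripper(.03);o=ctrl.get_obs();print(o["width"],o["contact_force"],o["tcp_pos"]-G,o["clock"])
ctrl.move_l(G+[0,0,.15],v=.15)
o=ctrl.get_obs();print(o["width"],o["contact_force"],o["clock"])
np.save("axis.npy",a)
```

```text
[0.49635936 0.28972571] -138.49116700367892 [0.0466875  0.1076982  0.04694039 0.10770224]
0.047505343219952624 [ 0.97330923 -1.24642479  0.27131857] [ 2.09699135e-04 -1.68116042e-04  2.81906398e-05] 9.275
0.047924422352257585 [-0.00855221  0.5102022  -7.57816369] 10.425
```

Run:
```python
from h import *
th=np.radians(25);s=-1;ap=u(np.radians(-97));t2=ap*np.cos(th)-Z*np.sin(th);q=frame(t2,s*np.cross(-ap,Z))
P=np.array([.462,.061,.085])-.004*ap+.019*t2
ctrl.move_to(P+[0,.05,.14],q)
print(ctrl.get_obs()["joint_positions"].round(2),ctrl.get_obs()["clock"])
ctrl.move_l(P+[0,0,.015],v=.15)
ctrl.wait(.2)
hit=ctrl.move_l(P-[0,0,.006],v=.025,stop_force=5)
o=ctrl.get_obs();print(hit,o["tcp_pos"]-P,o["contact_force"],o["width"],o["clock"])
a=ctrl.capture("scene")[120:270,200:400,::-1];b=ctrl.capture("side")[120:270,120:320,::-1]
cv2.imwrite("pics/p1.png",cv2.resize(np.hstack([a,b]),None,fx=2,fy=2,interpolation=cv2.INTER_CUBIC))
```

```text
[ 0.54  0.2   1.87 -0.84  1.87 -2.38] 11.4083
True [-1.20549461e-04 -5.29001729e-05 -3.76625923e-04] [0.58419293 1.02869922 7.13491571] 0.04843125631922868 13.2833
```

View pics/p1.png

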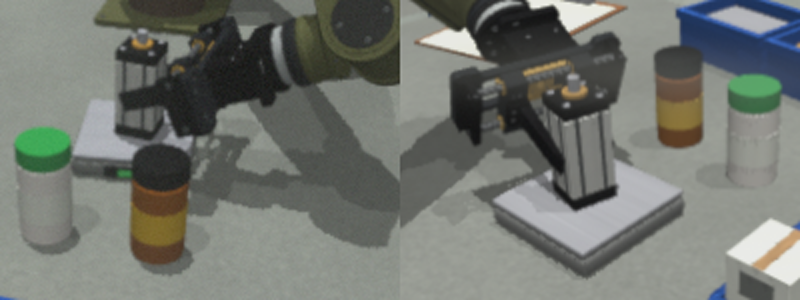

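Run:
```python
from snap import *
th=np.radians(25);ap=u(np.radians(-97));t2=ap*np.cos(th)-Z*np.sin(th)
ctrl.move_gripper(.08);p=ctrl.get_obs()["tcp_pos"]
ctrl.move_l(p-.11*t2,v=.1); ctrl.wait(.6)
print(ctrl.get_obs()["clock"])
ctrl.move_l(p-.11*t2+[0,0,.12],v=.2)
w=.131
ctrl.move_to(np.array([.645,.115,.28])-.03*u(w+np.pi/2),down(w));snap("w4")
ctrl.move_to(np.array([.472,-.244,.26])-.03*u(w+np.pi/2),down(w));snap("w5")
print(ctrl.get_obs()["clock"],ctrl.get_obs()["joint_positions"].round(2))
a=cv2.imread("pics/w4_raw.png")[:260];b=cv2.imread("pics/w5_raw.png")[:260]
cv2.imwrite("pics/w45.png",cv2.resize(np.vstack([a,b])[:,60:450],None,fx=1.15,fy=1.15,interpolation=cv2.INTER_CUBIC))
cv2.imwrite("pics/w5c.png",cv2.resize(b[:,100:400],None,fx=2.3,fy=2.3,interpolation=cv2.INTER_CUBIC))
```

```text
15.9833
20.9083 [-0.62 -0.12  1.82 -0.    1.44 -0.75]
```

View pics/w45.png

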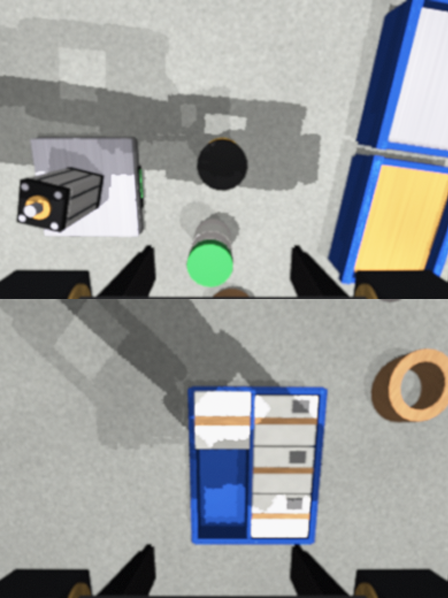

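View pics/w5c.png

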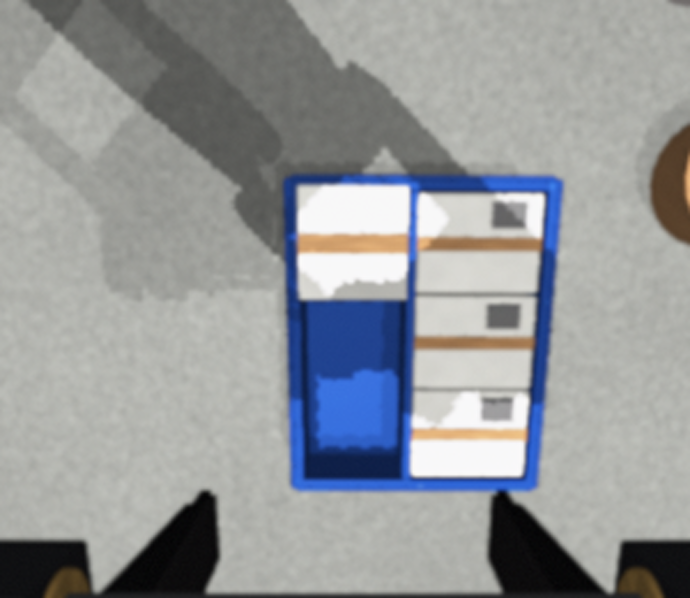

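Run:
```python
from h import *
import pickle
np.set_printoptions(precision=4,suppress=True)
T4,T5=[pickle.load(open(f"pics/{n}.pkl","rb")) for n in("w4","w5")]
f=lambda l,z,T:np.array([onz("wrist",np.array(p),z,T)[:2] for p in l])
r=lambda l:[(100+x/2.3,y/2.3) for x,y in l]
R=f(r([(285,177),(562,178),(537,489),(294,489)]),.06,T5);m=R.mean(0)
ang=lambda v:np.degrees(np.arctan2(v[1],v[0]))
print("rim",R.tolist(),np.linalg.norm(np.roll(R,-1,0)-R,axis=1),"mean",m,"yaw",ang(R[1]-R[0]),ang(R[2]-R[3]),ang(R[0]-R[3])-90,ang(R[1]-R[2])-90)
w=np.radians(7.4);X,Y=u(w)[:2],u(w+np.pi/2)[:2]
loc=lambda P:np.c_[(P-m)@X+.039,(P-m)@Y]
print("inner -y",loc(f(r([(303,480),(402,480)]),.06,T5)),"carton",loc(f(r([(296,186),(411,186),(409,299),(299,299)]),.1,T5)))
print("slot",m-.039*X)
im=cv2.imread("pics/w4_raw.png");k=(im.max(2)<50).astype(np.uint8);k[:100]=0;k[170:]=0;k[:,:215]=0;k[:,290:]=0
c=max(cv2.findContours(k,0,1)[0],key=cv2.contourArea);(cx,cy),rad=cv2.minEnclosingCircle(c);print(cx,cy,rad)
J=f([(cx,cy),(cx-rad,cy),(cx+rad,cy)],.11,T4);print("jar",J,J[2]-J[1])
print("cyl top",f([(60+x/1.15,y/1.15) for x,y in[(21,177),(65,168),(66,227),(17,222)]],.14,T4),"rod",f([(60+33/1.15,211/1.15)],.158,T4))
```

```text
rim [[0.42298141295545494, -0.1584887236836406], [0.5757958939892351, -0.13840581743273941], [0.600380436122412, -0.3211088587450431], [0.44765612374927133, -0.3412271886990873]] [0.1541 0.1843 0.154  0.1844] mean [ 0.5117 -0.2398] yaw 7.486915436974693 7.504348742871099 7.689992951146365 7.66369385108618
inner -y [[-0.0318 -0.0863]
 [ 0.0306 -0.0861]] carton [[-0.0291  0.0832]
 [ 0.028   0.0833]
 [ 0.0285  0.0281]
 [-0.0287  0.028 ]]
slot [ 0.473  -0.2448]
252.8875274658203 142.86856079101562 21.433372497558594
jar [[0.6427 0.1254]
 [0.6162 0.1219]
 [0.6692 0.1289]] [0.0529 0.007 ]
cyl top [[0.4432 0.0901]
 [0.4878 0.1049]
 [0.4887 0.0429]
 [0.437  0.0415]] rod [[0.465 0.062]]
```

```bash
cat > place.py <<'E'
from h import *
w=np.radians(7.55);X,Y=u(w),u(w+np.pi/2);S=np.array([.473,-.2448,.005])
def lower(tx,ty,h):  # h: TCP height above object base
    P=S+tx*X+ty*Y+Z*h
    ctrl.move_to(P+Z*.16,down(w)); ctrl.move_l(P+Z*.075,v=.2); ctrl.wait(.2)
    hit=ctrl.move_l(P+Z*.012,v=.08,stop_force=6)
    if not hit: hit=2*ctrl.move_l(P-Z*.006,v=.025,stop_force=5)
    o=ctrl.get_obs();print("hit",hit,"err",(o["tcp_pos"]-P).round(4),o["contact_force"].round(2),o["moment"].round(2),"w",o["width"],o["clock"]);return P
E
python3 - <<'E'
from place import *
J=np.array([.6427,.1254,.071])
ctrl.move_to(J+Z*.2,down(w));ctrl.move_gripper(.09);ctrl.move_l(J,v=.15);ctrl.move_gripper(.03)
o=ctrl.get_obs();print(o["width"],o["contact_force"],o["clock"])
ctrl.move_l(J+Z*.2,v=.2);print(ctrl.get_obs()["contact_force"])
lower(0,-.0545,.071)
E
```

```text
0.055769090246007985 [-0.6360067  -0.09944129 -1.18626256] 25.0917
[-0.44954793 -1.15246962 -3.38172914]
hit 2 err [ 0.0002 -0.     -0.0003] [-0.5  -0.07  3.88] [-0.01  0.09  0.02] w 0.05536618626301003 30.15
```

Run:
```python
from place import *
from snap import snap
ctrl.move_gripper(.08);p=ctrl.get_obs()["tcp_pos"];ctrl.move_l(p+Z*.13,v=.15)
ctrl.move_to(np.array([.472,-.244,.28])-.03*Y,down(w));snap("w6");print(ctrl.get_obs()["clock"])
cv2.imwrite("pics/w6c.png",cv2.resize(cv2.imread("pics/w6_raw.png")[:260,100:400],None,fx=2.3,fy=2.3,interpolation=cv2.INTER_CUBIC))
```

```text
32.5833
```

View pics/w6c.png

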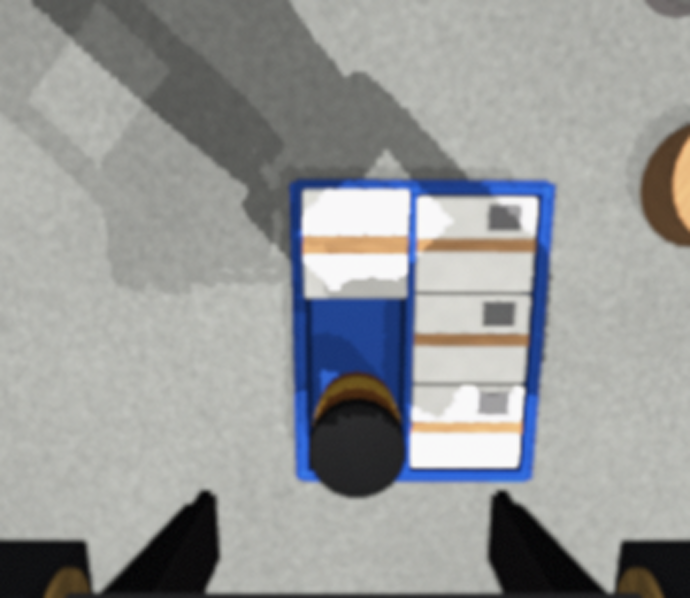

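Run:
```python
from place import *
import pickle
T=pickle.load(open("pics/w6.pkl","rb"))
f=lambda x,y,z:(lambda d:(round(d@X,4),round(d@Y,4)))(onz("wrist",(100+x/2.3,y/2.3),z,T)-S)
print("jar",f(358,450,.115),f(358,497,.115),"carton lo",f(305,298,.1),f(407,298,.1),"hi",f(302,189,.1))
yw=np.radians(-7);C=np.array([.463,.0615,.103])
ctrl.move_to(C+Z*.12,down(yw));ctrl.move_l(C,v=.12)
o=ctrl.get_obs();print(o["contact_force"],o["moment"])
ctrl.move_gripper(.03);o=ctrl.get_obs();print(o["width"],o["contact_force"],o["clock"])
ctrl.move_l(C+Z*.17,v=.15);ctrl.wait(.2);o=ctrl.get_obs();print(o["width"],o["contact_force"],o["clock"])
b=ctrl.capture("side")[80:260,120:360,::-1];a=ctrl.capture("scene")[60:240,180:420,::-1]
cv2.imwrite("pics/p2.png",cv2.resize(np.hstack([a,b]),None,fx=1.66,fy=1.66))
```

```text
jar (np.float64(0.0009), np.float64(-0.0547)) (np.float64(0.0009), np.float64(-0.0828)) carton lo (np.float64(-0.0282), np.float64(0.0277)) (np.float64(0.0277), np.float64(0.0277)) hi (np.float64(-0.0287), np.float64(0.0839))
[ 0.25752014 -0.11759718 -0.86564669] [-0.1018268   0.06840662 -0.01584507]
0.048004401869055746 [-1.55643973  0.81875205  2.78395822] 35.6417
0.04828532561497855 [ 0.68842651 -0.11547105 -7.4032866 ] 37.125
```

View pics/p2.png

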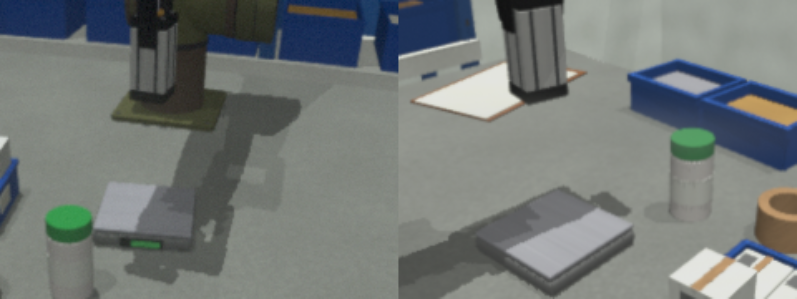

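Run:
```python
from place import *
lower(0,.0005,.073)
```

```text
hit 2 err [-0.0003 -0.0001 -0.0002] [-0.14 -0.75  5.69] [-0.07  0.03  0.  ] w 0.04791488629500801 40.6333
```

Base reached the floor at the expected height without side contact; releasing and checking.

Run:
```python
from place import *
from snap import snap
ctrl.move_gripper(.075);p=ctrl.get_obs()["tcp_pos"];ctrl.move_l(p+Z*.14,v=.12)
ctrl.move_to(np.array([.472,-.244,.30])-.06*Y,down(w));snap("w7");o=ctrl.get_obs();print(o["clock"],o["contact_force"],o["width"])
a=cv2.resize(cv2.imread("pics/w7_raw.png")[:260,100:400],None,fx=1.3,fy=1.3)
b=cv2.resize(ctrl.capture("side")[200:368,262:,::-1],None,fx=1.6,fy=1.6);h=max(len(a),len(b))
pad=lambda i:cv2.copyMakeBorder(i,0,h-len(i),0,0,0)
cv2.imwrite("pics/end.png",np.hstack([pad(a),pad(b)]))
```

```text
43.4833 [ 0.56632095 -0.85920762  0.08739326] 0.0753336868929697
```

View pics/end.png

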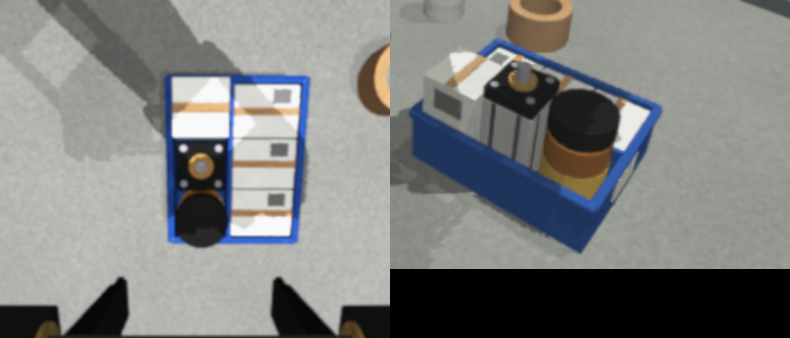

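All three stand upright in the compartment: cylinder with rod up at about (200,165), jar at (201,220), carton at (200,105). The gripper is clear.

```bash
python3 -c "
from rig import ctrl
ctrl.finish_job();print(ctrl.get_obs()['clock'])"
```

```text
the job is handed in; nothing more can be done
the job is handed in; nothing more can be done
```

I finished the task and handed it in after about 43.5 s on the robot's clock; the system gave no verdict.

- **Weighing:** I stood the cylinder rod end up near the middle of the scale pan and let go. It stayed there, released, from about 16 s until I took it again at about 35 s. A wrist picture in between put the rod within about 3 mm of the pan centre I had measured.
- **Packing the jar:** It went into the -y end of the compartment. It met the floor at the expected height, and a close picture put it at (1, -55) mm from the slot centre.
- **Packing the cylinder:** I took it again from above and set it between jar and carton, about 3 mm clear on each side. It met the floor at the expected height, with under 1 N of side force.
- **Last pictures:** The cylinder (rod up), jar and carton stood upright in the compartment with the gripper clear. I never touched the canister or the tape roll. I checked final tilt and rest only by eye in these pictures.

**Disagreement:** My first hand-picked positions from the scene and side cameras differed by up to about 2 cm. I used the closer wrist-camera measurements instead, and those matched the contact heights to within 0.5 mm.

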